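# Set the swivel vise to the marked angle

### The arm

A 6-joint arm with a two-finger parallel gripper is mounted at the origin on the work surface. World frame = base frame: x ahead of the robot, y to its left, z up, the work surface at z = 0. Lengths are in mm, angles in rad, forces in N, time in s.
With the tool pointing down it reaches from about 250 to 725 mm from the base axis. Payload 4 kg.
Tool frame: the origin (TCP) lies midway between the tips of the shut fingers; the grasp point (between the pads) lies 19 mm behind it; z points along the fingers, y is the line along which they close (so a half turn about z gives the same grasp; the last joint's range is limited). The gripper opens to 85 mm and grips with 20 to 120 N. Pads are 22 mm wide; open, the fingers measure 114 mm over their backs; the gripper's body (76 mm by 85 mm) begins 54 mm behind the grasp point. The pads swing forward as they close: fully open they stand 13 mm farther back than shut.
Start: joints at [1.276, 0.241, 0.005, 1.335, 0, 1.571], TCP at [145.272, 478.43, 204.606] pointing down, gripper open.
Joint ranges: [-2.72, 2.72], [-1.05, 1.87], [-1.09, 1.28], [-1.99, 2.15], [-1.42, 1.44], [-3.14, 3.14]. Speed limits (rad/s): [2.79, 2.79, 3.14, 3.14, 3.14, 3.14].

### API

Orientations are given as a unit quaternion [w, x, y, z].
In Python, from rig import bot gives the robot as it stands. The module is installed in compiled form; this text tells all that it offers.
- The arm moves only by the shell command python3 -m jog 'ROWS' [OPENING] [FORCE]. ROWS is a JSON list of rows, 1 to 8 of them, each of 6 numbers: dx, dy, dz in mm, then a rotation vector rx, ry, rz in rad; each row is the pose to reach, as a shift and turn from the pose commanded when the command began, along the tool's axes at that moment; what a row does not reach only later rows make up. A row lasts 1/8 s, in which the tool goes at most 62.5 mm and 0.188 rad, less where a joint would pass 70% of its speed; a pose out of reach is approached as far as the arm can. OPENING is the finger opening in mm, set as the command begins (- or left out keeps the last). The fingers move at their own pace and stop on an object; FORCE is the grip in N (left out, the last holds). Time passes only in rows, so rows that do not move let the fingers close. It prints the time, the measured TCP pose, the force, the opening and the grip force at its end. Input that does not fit is refused with a message, and nothing moves.
- bot.sense(): the state, without advancing time (a new reading comes with each control period).
- bot.read_camera(name): name is "scene" or "top" or "wrist"; returns the picture (480x640x3 uint8, blue, green, red); there is no depth.
- bot.camera_params(name): a dict with "fx", "fy", "cx", "cy" (pixels), "dist" ([k1, k2, p1, p2, k3] as OpenCV has them; the pictures are not rectified), "R" (3x3) and "t" (3): a world point X has camera coordinates R X + t. Camera axes: x right, y down, z forward; pixel columns grow to the right and rows downward; lengths in mm; the calibration is good to about 2 mm. A picture is of the moment at which its call begins: read the wrist's pose just before it. camera_params takes no time and is no camera call; for the wrist camera it gives the pose at the moment of the call.
- bot.close_job(): hands the job in; it is judged then, once.
The state is a dict: "t": time; "joint_positions": joint angles; "qd": joint speeds; "effort": joint torques, N m; "ee_pos": TCP position; "tcp_rot": TCP orientation; "force": force on the tool from outside, world axes, zero at the start; "torque": the same for the moment, N m; "width": finger opening in mm; "gripper_force": force on a finger pad.
Only numpy, scipy, OpenCV 4.12 (cv2) and the standard library are available. Lean on these libraries where they do the work, as an engineer would, in place of code of your own. Each camera call takes 0.05 s, during which the arm holds its last target. There are 200 camera calls.

### The job

Loosen the orange clamp knob of the swivel vise until the clamp is quite free, swing the vise round until its white pointer stands at the yellow paint mark on the dial, and then tighten the knob again to about 0.3 N m: snug enough to hold, but not as tight as it was left. Never drag the vise round while it is clamped, leave the oil bottle, the polish tin and the padlock where they are, and let go when done.

Things in the scene. Friction and masses are not known exactly. Their poses are not given: they have to be found in the camera images.
- pivot (a point): The vertical axis on which the vise swivels, at the height of the dial's face (16 mm above the bench). Its x axis points to the middle graduation of the dial; z is up. The base is a dark green iron disc, 208 mm across, bolted to the bench by four ears.
- vise (a joint): Swivel angle of the vise, rad: 0 with the pointer at the middle graduation, growing anticlockwise from above, -1.2 to 1.2. Unclamped it drags with about 0.25 N m and stays where it is left. The vise is low and dark green: bed 155 x 56 mm, jaws 70 mm wide, their tops 98 mm above the bench, a brass lock barrel between them, a screw with a tommy bar at the robot's side.
- pointer_tip (a point): Tip of the white pointer on the vise's turntable, 86 mm from the pivot, over the dial's face. Its x axis is the vise's own forward direction, away from the pivot. It turns with the vise.
- mark_tip (a point): Inner end of the yellow paint mark (15 x 4 mm, radial) on the dial's face, 86 mm from the pivot: the pointer tip meets it when the vise stands at the marked angle. The mark always lies anticlockwise of the pointer, 0.3 to 1.15 rad away.
- knob_grip (a point): Grip point of the orange clamp knob, on its axis, 80 mm above the bench, 86 mm from the pivot on the vise's left (+y) side, 51 mm clear of the jaws' sides. The knob is a bar 50 mm long (its x axis), 14 mm thick (y) and 45 mm high, its top 17 mm above and its lower edge 28 mm below this point. It stands on a lug of the vise and travels with it, so the vise can be led round by it.
- clamp_knob: The orange knob itself (origin 44 mm under the grip point, z up). Right-hand screw: clockwise from above tightens. It was left too tight (0.5 to 0.9 N m) and comes free, at any vise angle, within 1.5 rad anticlockwise; 0.9 more does no harm. Free, it drags 0.03 N m. Once the washer bites, resistance grows roughly 0.6 N m per rad. It stays where it is left.
- clamp_washer: Steel washer, 30 mm across, under the lug, turning with the knob and fed down on to the dial 1 mm per rad; origin at the centre of its underside. It presses with roughly 130 N per N m of tightening torque (0.3 N m: about 40 N). A quick stop springs back in the grip and hides the torque: turned slowly (0.1 rad/s or less), it reads at rest at most a quarter low.
- dial: The fixed black dial disc under the vise, 202 mm across, with white 10 degree graduations round its far half, its face 16 mm above the bench; origin on the pivot axis at bench height. The face is worn and not quite true (0.1 to 0.2 mm), so the washer bites at a different knob angle at each vise angle, and the tightness must be felt.
- oil_bottle: Bystander: loose white oil bottle with a red cap, 44 mm across, 115 mm high, standing near the base. Origin at the centre of its underside.
- polish_tin: Bystander: loose flat dark shoe polish tin, 76 mm across, 28 mm high. Origin at the centre of its underside.
- padlock: Bystander: loose brass padlock lying flat, body 42 x 38 x 18 mm with a steel shackle 26 mm out on its +x side. Origin at the centre of the body's underside.

How it is judged (in metres and radians):
On the way, in this order (a step that is already met when the one before it is completed fails the run):
1. the clamp is loosened until the washer is free of the dial (contact force between clamp_washer and dial below 3 N), for 0.2 s.
2. the vise is swung so that its pointer stands at the yellow mark (horizontal distance between pointer_tip and mark_tip below 0.004 m), for 0.2 s.
At the end, for the whole second after the job is handed in: The vise at rest with its pointer tip within 4 mm of the inner end of the yellow mark, and the clamp washer bearing on the dial with 25 to 58 N (about 0.2 to 0.45 N m at the knob) (horizontal distance between pointer_tip and mark_tip below 0.004 m and contact force between clamp_washer and dial between 25 and 58 N and velocity of joint vise between -0.02 and 0.02 rad/s); the robot touches nothing.
It fails at once if the clamp is overtightened (past about 1 N m) (contact force between clamp_washer and dial above 120 N).
It fails at once if the vise is dragged round while it is clamped (contact force between clamp_washer and dial above 15 N and (velocity of joint vise above 0.15 rad/s or velocity of joint vise below -0.15 rad/s)).
It fails at once if the oil bottle, the polish tin or the padlock is moved by more than 15 mm (distance of any of oil_bottle, polish_tin, padlock from where it was at the start of the episode above 0.015 m).
It also fails if it takes over 64 s, if anything falls off the work surface, if the arm or the gripper's body presses on something with over 40 N, if the wrist force passes 120 N, or if a joint passes its speed limit or range.

## Working session

There is one attempt and no reset: what is moved stays moved. The work goes in short steps, Python scripts to look and compute and a shell command to move; the robot and the scene stay as the last step left them, time stands still between calls to the robot, and variables do not carry over. Pictures are saved under pics/ and viewed, at most 10 in all, crops included, and the job is handed in when it is done.

```bash
mkdir -p pics
python3 - <<'E'
from rig import bot
import cv2,numpy as np
s=bot.sense();print(s)
for n in("top","scene"):
    im=bot.read_camera(n);cv2.imwrite(f"pics/{n}0.png",im);p=bot.camera_params(n);print(n,{k:np.round(v,3).tolist() for k,v in p.items()})
E
```

```text
{'t': 0.0, 'joint_positions': array([1.27598938e+00, 2.41398216e-01, 3.71701413e-03, 1.33519494e+00,
       1.29826967e-05, 1.57083480e+00]), 'qd': array([-0.00103892, -0.00010178,  0.00098805,  0.001636  , -0.00048875,
        0.00120498]), 'effort': array([-1.88394993e-04, -3.72320330e+01,  2.52406883e+01,  1.72174943e-02,
       -9.09711389e-06,  1.13885511e-05]), 'ee_pos': array([145.07318554, 477.77080768, 203.71763383]), 'tcp_rot': array([-1.59132468e-04,  1.46889219e-01,  9.89152403e-01, -1.02767881e-03]), 'force': array([-0.37064722,  0.43158958, -0.34296428]), 'torque': array([ 0.00127606, -0.00864291, -0.00418814]), 'gripper_force': 0.0, 'width': 85.49929177830742}
top {'fx': 457.822, 'fy': 457.822, 'cx': 316.917, 'cy': 236.346, 'dist': [-0.025, 0.0, 0.0, 0.0, 0.0], 'R': [[-0.051, -0.999, -0.001], [-0.978, 0.05, -0.204], [0.204, -0.009, -0.979]], 't': [57.831, 638.854, 749.688]}
scene {'fx': 610.731, 'fy': 610.731, 'cx': 311.355, 'cy': 242.148, 'dist': [0.06, 0.0, 0.0, 0.0, 0.0], 'R': [[0.789, 0.615, 0.01], [0.538, -0.683, -0.493], [-0.296, 0.394, -0.87]], 't': [-504.507, -312.018, 1422.038]}
```

View pics/top0.png

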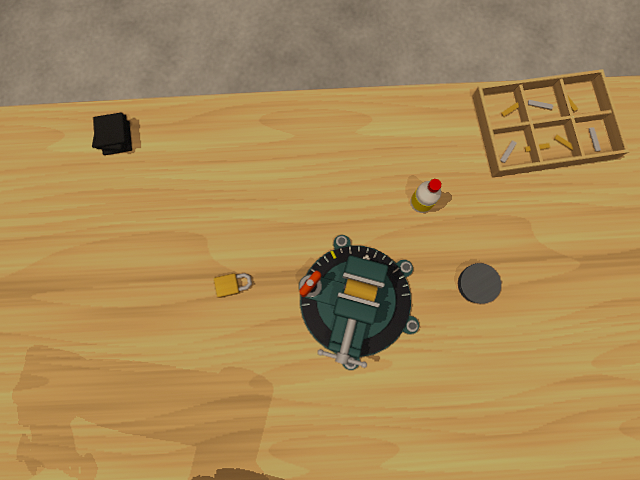

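View pics/scene0.png

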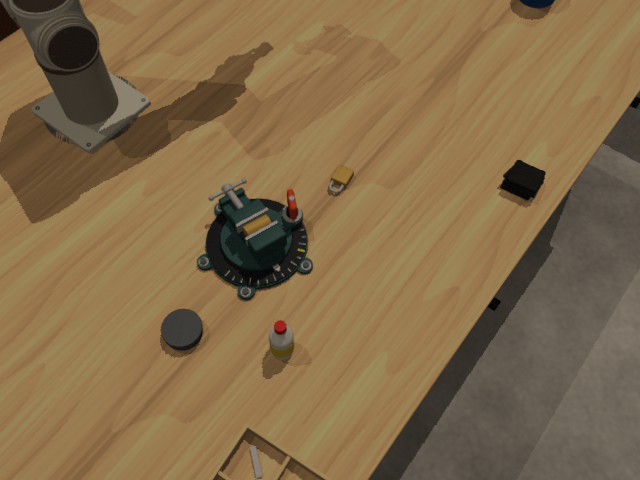

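```bash
cat > h.py <<'E'
import cv2,numpy as np
from rig import bot
def ray(p,uv):
    K=np.array([[p['fx'],0,p['cx']],[0,p['fy'],p['cy']],[0,0,1]])
    q=cv2.undistortPoints(np.float64(uv).reshape(-1,1,2),K,np.array(p['dist'])).reshape(-1,2)
    R=np.array(p['R']);t=np.array(p['t'])
    return -R.T@t, np.c_[q,np.ones(len(q))]@R
def plane(p,uv,z):
    c,d=ray(p,uv); return c+d*((z-c[2])/d[:,2])[:,None]
def proj(p,X):
    K=np.array([[p['fx'],0,p['cx']],[0,p['fy'],p['cy']],[0,0,1]])
    return cv2.projectPoints(np.float64(X).reshape(-1,1,3),cv2.Rodrigues(np.array(p['R']))[0],np.array(p['t']),K,np.array(p['dist']))[0].reshape(-1,2)
def tri(p1,u1,p2,u2):
    A=[];b=[]
    for p,u in((p1,u1),(p2,u2)):
        c,d=ray(p,[u]);d=d[0]/np.linalg.norm(d[0]);P=np.eye(3)-np.outer(d,d);A.append(P);b.append(P@c)
    return np.linalg.lstsq(np.vstack(A),np.hstack(b),rcond=None)[0]
def mask(im,lo,hi):
    return cv2.inRange(cv2.cvtColor(im,cv2.COLOR_BGR2HSV),lo,hi)
def blobs(m,a=8):
    n,l,s,c=cv2.connectedComponentsWithStats(m);return [(np.round(c[i],1).tolist(),s[i].tolist()) for i in range(1,n) if s[i][4]>=a]
E
python3 - <<'E'
from h import *
for n,(x,y) in dict(top=(355,300),scene=(257,240)).items():
    im=cv2.imread(f"pics/{n}0.png");p=bot.camera_params(n)
    c=im[y-75:y+75,x-80:x+80]
    cv2.imwrite(f"pics/{n}c.png",cv2.resize(c,None,fx=4,fy=4,interpolation=cv2.INTER_CUBIC))
    print(n,"off",x-80,y-75)
    print("orange",blobs(mask(im,(3,180,120),(12,255,255))))
    print("yellow",blobs(mask(im,(24,180,130),(35,255,255)),3))
    # dial outline: dark not wood
    m=cv2.inRange(cv2.cvtColor(im,cv2.COLOR_BGR2HSV)[:,:,2],0,45);print("dark",blobs(m,200))
E
```

```text
top off 275 225
orange [([315.1, 276.1], [309, 271, 12, 13, 79]), ([304.6, 288.9], [299, 283, 14, 12, 86])]
yellow [([416.6, 197.9], [415, 191, 7, 14, 15]), ([415.8, 204.5], [413, 200, 8, 10, 30]), ([427.5, 206.0], [426, 206, 4, 1, 4]), ([332.8, 254.2], [331, 251, 5, 7, 20])]
dark [([111.8, 133.6], [92, 113, 40, 42, 1349]), ([374.2, 295.2], [312, 246, 99, 111, 2915]), ([315.5, 321.4], [301, 297, 31, 51, 724])]
scene off 177 165
orange [([290.0, 192.1], [287, 189, 7, 8, 35]), ([292.5, 204.1], [289, 200, 7, 9, 45])]
yellow [([300.3, 249.9], [298, 249, 6, 3, 9])]
dark [([37.5, 4.5], [13, 0, 52, 12, 458]), ([537.3, 2.9], [520, 0, 34, 8, 207]), ([6.1, 23.1], [0, 2, 19, 39, 390]), ([72.2, 47.4], [48, 26, 49, 43, 1635]), ([68.0, 68.6], [39, 51, 60, 24, 216]), ([522.9, 180.0], [501, 160, 44, 40, 1114]), ([253.0, 252.7], [199, 199, 113, 91, 4521])]
```

View pics/topc.png

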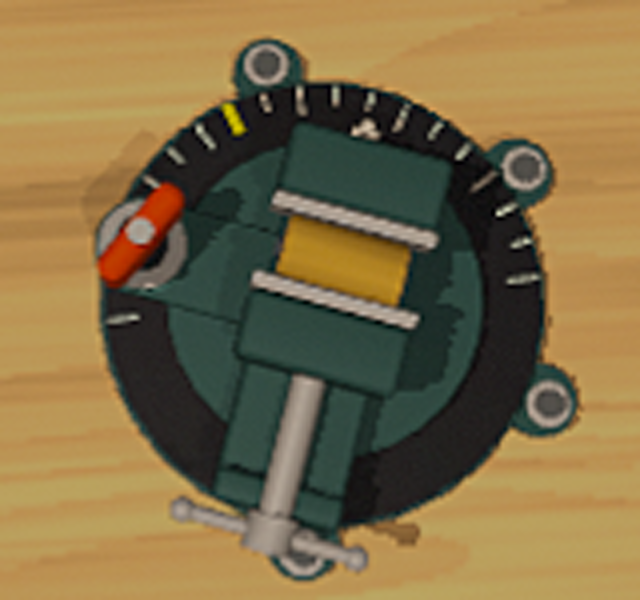

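View pics/scenec.png

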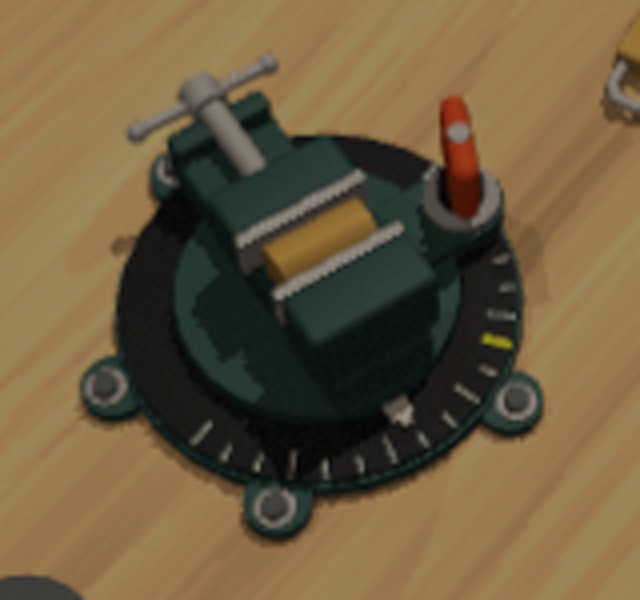

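```bash
cat > m.py <<'E'
from h import *
from scipy.optimize import least_squares
p={n:bot.camera_params(n) for n in("top","scene")}
im={n:cv2.imread(f"pics/{n}0.png") for n in p}
for n,b in dict(top=(295,235,415,365),scene=(195,190,312,295)).items():
    hsv=cv2.cvtColor(im[n],cv2.COLOR_BGR2HSV)
    m=cv2.bitwise_not(cv2.inRange(hsv,(8,90,60),(24,255,255)))
    m=cv2.morphologyEx(m,cv2.MORPH_CLOSE,np.ones((7,7)))
    cs=cv2.findContours(m,cv2.RETR_EXTERNAL,cv2.CHAIN_APPROX_NONE)[0]
    c=max((c for c in cs if cv2.pointPolygonTest(c,((b[0]+b[2])/2,(b[1]+b[3])/2),False)>0),key=len).reshape(-1,2)
    X=plane(p[n],c,14)[:,:2]
    f=least_squares(lambda q:np.hypot(*(X-q[:2]).T)-q[2],[*np.median(X,0),104],loss='cauchy',f_scale=1)
    print(n,"circle",f.x, len(c),np.sum(abs(f.fun)<2)); 
k=tri(p['top'],(309.75,283),p['scene'],(291.25,198));print("hub",k)
y=tri(p['top'],(332.8,254.2),p['scene'],(300.8,250));print("yellow c",y,plane(p['top'],[(332.8,254.2)],16),plane(p['scene'],[(300.8,250)],16))
for n,uv in dict(top=(275+366/4,225+127/4),scene=(177+400/4,165+411/4)).items(): print("pointer",plane(p[n],[uv],18))
o=plane(p['top'],[(315.1,276.1),(304.6,288.9)],97);print("knob ends",o)
E
python3 m.py
```

```text
top circle [529.23268202 -39.75978003 101.90171844] 388 207
scene circle [534.67985205 -44.50956965 103.43079261] 404 152
hub [555.99743471  41.54255199  91.73256377]
yellow c [615.88955959  -3.88014173  13.30673368] [[615.63852582  -3.55696571  16.        ]] [[616.63593256  -5.25115201  16.        ]]
pointer [[607.22645626 -66.17654132  18.        ]]
pointer [[605.3148684  -66.24783949  18.        ]]
knob ends [[566.45119085  31.79505696  97.        ]
 [545.88852274  50.41946783  97.        ]]
```

```bash
cat >> h.py <<'E'
from scipy.spatial.transform import Rotation as Rn
def rot(s=None):
    q=(s or bot.sense())['tcp_rot'];return Rn.from_quat([q[1],q[2],q[3],q[0]])
def go(x,y,z,yaw):
    s=bot.sense();R=rot(s);T=Rn.from_matrix(np.c_[[-np.cos(yaw+np.pi/2),-np.sin(yaw+np.pi/2),0],[np.cos(yaw),np.sin(yaw),0],[0,0,-1]])
    T=Rn.from_matrix(np.c_[np.cross([np.cos(yaw),np.sin(yaw),0],[0,0,-1]),[np.cos(yaw),np.sin(yaw),0],[0,0,-1]])
    print("d",np.round(R.inv().apply(np.array([x,y,z])-s['ee_pos']),1),"r",np.round((R.inv()*T).as_rotvec(),3),"q",np.round(s['joint_positions'],3))
E
python3 - <<'E'
from h import *
p=bot.camera_params('wrist');R=np.array(p['R']);s=bot.sense()
print(p['fx'],rot(s).inv().apply(-R.T@p['t']-s['ee_pos']),rot(s).inv().apply(R[2]))
go(556,41,230,0.836);go(556,41,230,0.836-np.pi)
E
```

```text
419.8357887914664 [  71.78153668    0.29461065 -168.54885743] [-2.80090279e-01 -5.02849988e-04  9.59973532e-01]Traceback (most recent call last):
  File "<stdin>", line 4, in <module>
  File "h.py", line 26, in go
    s=bot.sense();R=rot(s);T=Rn.from_matrix(np.c_[[-np.cos(yaw+np.pi/2),-np.sin(yaw+np.pi/2),0],[np.cos(yaw),np.sin(yaw),0],[0,0,-1]])
                             ~~~~~~~~~~~~~~^^^^^^^^^^^^^^^^^^^^^^^^^^^^^^^^^^^^^^^^^^^^^^^^^^^^^^^^^^^^^^^^^^^^^^^^^^^^^^^^^^^^^^^^^^^
  File "scipy/spatial/transform/_rotation.pyx", line 1143, in scipy.spatial.transform._rotation.Rotation.from_matrix
ValueError: Non-positive determinant (left-handed or null coordinate frame) in rotation matrix 0: [[ 0.74196732  0.67043605  0.        ]
 [-0.67043605  0.74196732  0.        ]
 [ 0.          0.         -1.        ]].
```

```bash
sed -i '/s=bot.sense();R=rot(s);T=/s/T=.*$//' h.py
python3 - <<'E'
from h import *
go(550,10,240,0.836);go(550,10,240,0.836-np.pi)
E
```

```text
d [-523.4 -330.1  -35.6] r [-0.002  0.     0.44 ] q [ 1.276  0.241  0.004  1.335 -0.     1.571]
d [-523.4 -330.1  -35.6] r [-1.000e-03 -3.000e-03 -2.702e+00] q [ 1.276  0.241  0.004  1.335 -0.     1.571]
```

```bash
python3 -m jog '[[-52,-33,-4,0,0,0.05],[-104,-66,-8,0,0,0.1],[-156,-99,-12,0,0,0.15],[-208,-132,-16,0,0,0.2],[-260,-165,-20,0,0,0.25],[-312,-198,-24,0,0,0.3],[-364,-231,-28,0,0,0.35],[-416,-264,-32,0,0,0.4]]' 42
python3 -c "
from h import *
go(550,10,240,0.836)"
```

```text
t: 1.1
ee_pos: [467.5, 103.1, 236.5]
tcp_rot: [-0.0, 0.341, 0.94, 0.0]
force: [0.7, 0.7, -0.4]
width: 42.0
gripper_force: 0.0
d [-123.1  -18.5   -3.6] r [-0.    -0.     0.038] q [0.217 0.187 0.019 1.404 0.    0.914]
```

```bash
python3 -m jog '[[-50,-8,-1,0,0,0.02],[-100,-15,-3,0,0,0.03],[-123,-18,-4,0,0,0.04],[-123,-18,-4,0,0,0.04]]'
python3 - <<'E'
from h import *
go(556,41,62,0.836)
p=bot.camera_params('wrist');im=bot.read_camera('wrist');cv2.imwrite('pics/w1.png',im)
import pickle;pickle.dump(p,open('w1.pkl','wb'))
print("orange",blobs(mask(im,(3,180,120),(12,255,255)),20))
print("yellow",blobs(mask(im,(24,150,100),(35,255,255)),20))
E
```

```text
t: 1.6
ee_pos: [550.0, 11.0, 239.5]
tcp_rot: [-0.001, 0.36, 0.933, -0.0]
force: [-0.0, 1.1, -0.1]
width: 41.7
gripper_force: 0.0
d [ 15.5  26.4 177.5] r [-0.001 -0.001 -0.003] q [0.02  0.333 0.22  1.46  0.    0.757]
orange [([353.5, 177.5], [345, 161, 18, 34, 455]), ([352.8, 215.2], [345, 202, 17, 26, 362])]
yellow [([351.3, 257.7], [344, 253, 16, 10, 92]), ([272.1, 432.2], [267, 429, 12, 8, 27]), ([288.2, 430.1], [282, 429, 14, 4, 25])]
```

View pics/w1.png

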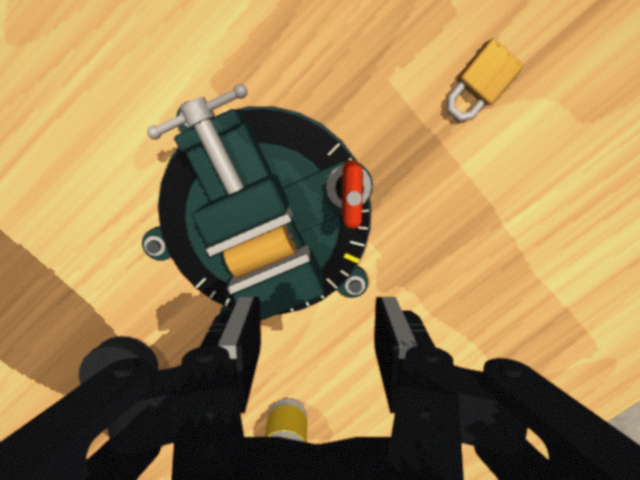

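Run:
```python
from h import *
import pickle
from scipy.optimize import least_squares
p=pickle.load(open('w1.pkl','rb'));im=cv2.imread('pics/w1.png')
print("hub",plane(p,[(354,198)],97),"knob ends",plane(p,[(353.5,163),(352.8,227)],97),plane(p,[(353.5,177.5),(352.8,215.2)],97))
m=mask(im,(24,150,100),(35,255,255));m[300:]=0
ys,xs=np.nonzero(m);Y=plane(p,np.c_[xs,ys],16)[:,:2];print("yel",Y.mean(0),np.linalg.svd(Y-Y.mean(0),full_matrices=False)[2][0])
hsv=cv2.cvtColor(im,cv2.COLOR_BGR2HSV);g=cv2.Canny(im,60,150);ys,xs=np.nonzero(g[:300]);X=plane(p,np.c_[xs,ys],15)[:,:2]
for r0 in(101,104):
    k=abs(np.hypot(*(X-[531,-41]).T)-r0)<7
    f=least_squares(lambda q:np.hypot(*(X[k]-q[:2]).T)-q[2],[531,-41,r0],loss='cauchy',f_scale=.5);print(f.x,k.sum(),np.sum(abs(f.fun)<1.5))
```

```text
hub [[557.22884166  41.3474689   97.        ]] knob ends [[537.38920561  57.99407259  97.        ]
 [573.56588309  26.02780232  97.        ]] [[545.39266686  51.07975627  97.        ]
 [566.59177722  32.06098573  97.        ]]
yel [616.03394838  -4.09025318] [0.91414503 0.40538729]
[529.4755491  -39.14118002 101.68946453] 1071 575
[529.53315534 -39.16057827 101.78038654] 1075 579
```

```bash
python3 -m jog '[[16,26,40,0,0,0],[16,26,70,0,0,0],[16,26,100,0,0,0],[16,26,100,0,0,0]]'
python3 - <<'E'
from h import *
p=bot.camera_params('wrist');im=bot.read_camera('wrist');cv2.imwrite('pics/w2.png',im)
print("orange",blobs(mask(im,(3,180,120),(12,255,255)),20))
for b in blobs(mask(im,(3,180,120),(12,255,255)),50): print(plane(p,[b[0]],97))
print(bot.sense()['ee_pos']);g=lambda *a:go(*a);g(556,41,62,0.836)
E
```

```text
t: 2.15
ee_pos: [551.9, 43.5, 138.3]
tcp_rot: [-0.003, 0.358, 0.934, -0.001]
force: [-0.2, -0.3, 0.1]
width: 42.4
gripper_force: 0.0
orange [([321.8, 257.0], [309, 210, 26, 97, 1739])]
[[551.73782679  46.54320934  97.        ]]
[553.59320833  43.32706245 140.19262313]
d [-3.5  0.  78.2] r [-0.002 -0.002  0.002] q [0.078 0.386 0.038 1.226 0.    0.811]
```

```bash
python3 -m jog '[[-2,0,20,0,0,0],[-3,0,40,0,0,0],[-3,0,60,0,0,0],[-3,0,78,0,0,0],[-3,0,78,0,0,0]]'
python3 -c "
from h import *
go(556.5,41.2,62,0.836);s=bot.sense();print(s['force'],s['torque'])"
```

```text
t: 2.82
ee_pos: [557.1, 40.7, 63.1]
tcp_rot: [-0.0, 0.359, 0.933, -0.0]
force: [0.9, 0.8, 0.8]
width: 41.5
gripper_force: 0.0
d [ 0.8 -0.1  1.1] r [-0. -0.  0.] q [ 0.073  0.454 -0.072  1.046  0.     0.807]
[0.91660136 0.75995983 0.78639665] [ 0.01342904 -0.00162542 -0.01071338]
```

```bash
python3 -m jog '[[0,0,0,0,0,0],[0,0,0,0,0,0],[0,0,0,0,0,0],[0,0,0,0,0,0],[0,0,0,0,0,0],[0,0,0,0,0,0]]' 0 80
python3 -c "
from h import *
go(556.5,41.2,62,0.836);s=bot.sense();print(s['force'],s['torque'])"
```

```text
t: 3.58
ee_pos: [558.4, 40.3, 64.7]
tcp_rot: [0.001, 0.359, 0.933, 0.001]
force: [-2.0, 0.5, 5.3]
width: 11.4
gripper_force: 78.3
d [ 2.  -0.7  2.7] r [ 0.002  0.002 -0.   ] q [ 0.072  0.452 -0.07   1.046 -0.     0.807]
[-2.0021173   0.47450852  5.30446817] [-0.13171541  0.38392393 -0.0412334 ]
```

```bash
python3 -m jog '[[0,0,0,0,0,-0.12],[0,0,0,0,0,-0.24],[0,0,0,0,0,-0.36],[0,0,0,0,0,-0.48],[0,0,0,0,0,-0.6],[0,0,0,0,0,-0.72],[0,0,0,0,0,-0.84],[0,0,0,0,0,-0.84]]'
python3 -c "
from h import *
go(556.5,41.2,62,0.836);s=bot.sense();print(s['force'],s['torque'],s['width'])"
```

```text
t: 4.58
ee_pos: [558.6, 41.0, 64.5]
tcp_rot: [0.002, -0.052, 0.999, 0.0]
force: [-1.0, 1.0, 6.5]
width: 10.9
gripper_force: 78.6
d [2.1 0.5 2.5] r [0.002 0.003 0.84 ] q [ 7.300e-02  4.520e-01 -7.000e-02  1.045e+00  1.000e-03 -3.200e-02]
[-1.04025913  1.04729142  6.52206349] [0.25764855 0.24887324 0.07858937] 10.894190409259288
```

```bash
python3 -m jog '[[0,0,0,0,0,-0.14],[0,0,0,0,0,-0.28],[0,0,0,0,0,-0.42],[0,0,0,0,0,-0.56],[0,0,0,0,0,-0.7],[0,0,0,0,0,-0.7],[0,0,0,0,0,-0.7]]'
python3 -c "
from h import *
go(556.5,41.2,62,0.836);s=bot.sense();print(s['force'],s['torque'],s['width'])"
```

```text
t: 5.45
ee_pos: [558.4, 41.5, 64.5]
tcp_rot: [0.002, -0.391, 0.92, 0.0]
force: [-0.9, 2.6, 7.2]
width: 10.6
gripper_force: 78.6
d [1.5 1.2 2.5] r [0.002 0.003 1.539] q [ 0.073  0.452 -0.07   1.045  0.002 -0.731]
[-0.91111829  2.55983269  7.23018219] [0.54241744 0.3332221  0.07363341] 10.59117478421046
```

```bash
python3 -m jog '[[0,0,-0.5,0,0,-0.12],[0,0,-1,0,0,-0.25],[0,0,-1.5,0,0,-0.25],[0,0,-1.5,0,0,-0.25]]'
cat > arc.py <<'E'
from h import *
import sys
def arc(tot,n,k0=0,C=np.array([529.5,-39.4])):
    s=bot.sense();R=rot(s);P=s['ee_pos'];v=P[:2]-C;print("r",np.hypot(*v),"vise",np.arctan2(v[1],v[0])-np.pi/2,s['force'],s['torque'])
    for i in range(1,n+1):
        a=tot*i/n;w=np.array([[np.cos(a),-np.sin(a)],[np.sin(a),np.cos(a)]])@v-v
        print(np.round(R.inv().apply([*w,0]),1),round(-a,3))
arc(float(sys.argv[1]),int(sys.argv[2]))
E
python3 arc.py 0.36 6
```

```text
t: 5.95
ee_pos: [558.2, 41.5, 64.6]
tcp_rot: [0.001, -0.503, 0.864, 0.001]
force: [1.3, 5.8, 0.8]
width: 10.9
gripper_force: 78.5
r 85.82533263187192 vise -0.3404492126818357 [1.31765258 5.80263457 0.80968885] [ 1.12254028 -0.34097443  0.00365463]
[ 1.1  5.  -0. ] -0.06
[ 2.4 10.  -0. ] -0.12
[ 4.1 14.9 -0. ] -0.18
[ 6.  19.6 -0. ] -0.24
[ 8.2 24.3 -0. ] -0.3
[10.7 28.8 -0. ] -0.36
```

```bash
python3 -m jog '[[1.1,5,0,0,0,-0.06],[2.4,10,0,0,0,-0.12],[4.1,14.9,0,0,0,-0.18],[6,19.6,0,0,0,-0.24],[8.2,24.3,0,0,0,-0.3],[10.7,28.8,0,0,0,-0.36],[10.7,28.8,0,0,0,-0.36]]'
python3 arc.py 0.36 6
python3 - <<'E'
from h import *
for n in("top","scene"):
    cv2.imwrite(f"pics/{n}1.png",bot.read_camera(n))
a=cv2.imread("pics/top1.png")[225:375,275:435];b=cv2.imread("pics/scene1.png")[165:315,177:337]
cv2.imwrite("pics/pair1.png",cv2.resize(np.hstack([a,b]),None,fx=2.5,fy=2.5,interpolation=cv2.INTER_CUBIC))
E
```

```text
t: 6.82
ee_pos: [527.6, 46.0, 64.5]
tcp_rot: [0.001, -0.649, 0.76, 0.0]
force: [2.2, 4.5, 0.3]
width: 10.8
gripper_force: 79.1
r 85.37225773770363 vise 0.021952618718142913 [2.20304544 4.50674097 0.27406853] [ 1.07675078 -0.36061451  0.03208492]
[ 1.1  5.  -0. ] -0.06
[ 2.4  9.9 -0. ] -0.12
[ 4.1 14.8 -0. ] -0.18
[ 6.  19.5 -0. ] -0.24
[ 8.2 24.1 -0. ] -0.3
[10.7 28.6 -0. ] -0.36
```

View pics/pair1.png

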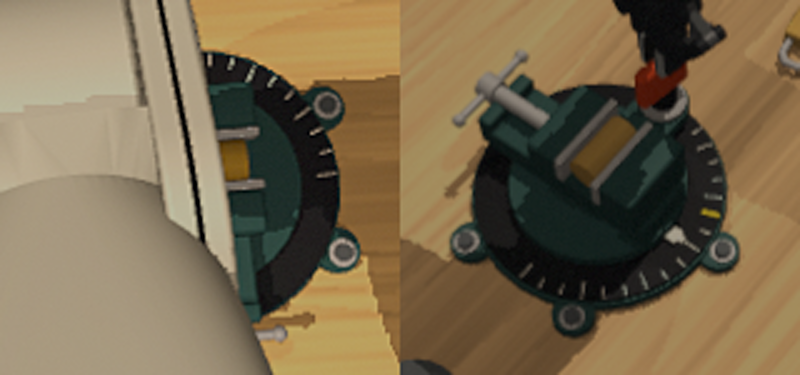

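```bash
cat > pt.py <<'E'
from h import *
import sys
def pt(f):
    im=cv2.imread(f);p=bot.camera_params("scene");C=np.array([529.5,-39.4])
    h,w=im.shape[:2];v,u=np.mgrid[0:h,0:w]
    X=plane(p,np.c_[u.ravel(),v.ravel()],17)[:,:2]-C
    # scene-own pivot shift: keep mark at its known place
    r=np.hypot(*X.T).reshape(h,w);a=np.arctan2(X[:,1],X[:,0]).reshape(h,w)
    hsv=cv2.cvtColor(im,cv2.COLOR_BGR2HSV)
    y=(cv2.inRange(hsv,(22,130,90),(38,255,255))>0)&(r>80)&(r<108)
    wt=(hsv[...,2]>100)&(hsv[...,1]<90)&(r>68)&(r<86)&(abs(a)<.9)
    print("mark a,r",a[y].mean(),r[y].mean(),y.sum());
    n,l,s,c=cv2.connectedComponentsWithStats(wt.astype(np.uint8))
    for i in range(1,n):
        if s[i][4]>3: print("white",c[i].round(1),s[i][4],a[l==i].mean(),r[l==i].mean(),r[l==i].max())
pt(sys.argv[1])
E
python3 pt.py pics/scene0.png;python3 pt.py pics/scene1.png
```

```text
mark a,r 0.37094911226648974 94.22544720148096 16
white [277.6 268.4] 14 -0.334164781618982 81.76651954642016 85.27222634403707
mark a,r 0.37260375686053826 93.80467934866134 17
white [286.8 258.8] 34 0.012460423199418359 78.0601311937548 84.76301977143572
```

```bash
python3 -m jog '[[1.1,5,0,0,0,-0.06],[2.4,9.9,0,0,0,-0.12],[4.1,14.8,0,0,0,-0.18],[6,19.5,0,0,0,-0.24],[8.2,24.1,0,0,0,-0.3],[10.7,28.6,0,0,0,-0.36],[10.7,28.6,0,0,0,-0.36],[10.7,28.6,0,0,0,-0.36]]'
python3 arc.py 0.02 1
python3 - <<'E'
from h import *
im=bot.read_camera("scene")
cv2.imwrite("pics/scene2.png",im)
cv2.imwrite("pics/s2c.png",cv2.resize(im[200:290,240:330],None,fx=6,fy=6,interpolation=cv2.INTER_CUBIC))
E
python3 pt.py pics/scene2.png
```

```text
t: 7.92
ee_pos: [497.0, 39.3, 64.5]
tcp_rot: [-0.0, 0.775, -0.632, -0.0]
force: [-1.6, 4.4, 4.4]
width: 10.5
gripper_force: 79.7
r 85.11782730593721 vise 0.39159480871629304 [-1.60823688  4.38723771  4.40952157] [ 0.90795762  0.27712812 -0.04240334]
[0.3 1.7 0. ] -0.02
mark a,r 0.37260375686053826 93.80467934866134 17
white [293.2 247.5] 34 0.3813534860955995 77.56717072227202 85.14140369773301
```

View pics/s2c.png

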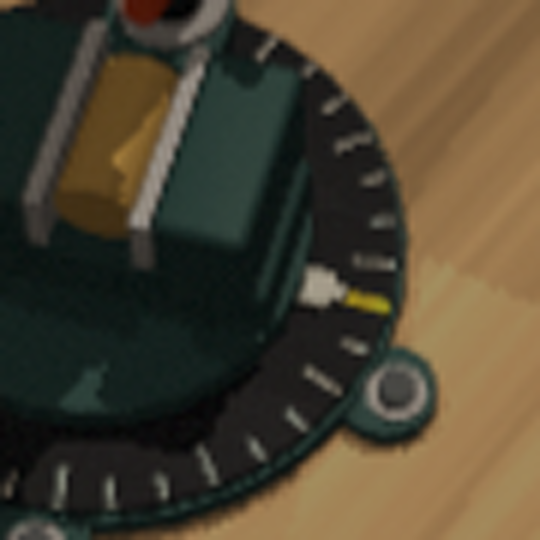

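```bash
echo 'from h import *
s=bot.sense();print("STATE",np.round(s["t"],2),"F",np.round(s["force"],1),"T",np.round(s["torque"],3),"q6",round(s["joint_positions"][5],4),s["ee_pos"].round(1),"eff6",round(s["effort"][5],3))' > st.py
python3 st.py
python3 -m jog '[[0,0,0,0,0,0],[0,0,0,0,0,0.04],[0,0,0.1,0,0,0.08],[0,0,0.1,0,0,0.12],[0,0,0.2,0,0,0.16],[0,0,0.2,0,0,0.2],[0,0,0.2,0,0,0.2],[0,0,0.2,0,0,0.2]]' >/dev/null; python3 st.py
python3 -m jog '[[0,0,0,0,0,0.0125],[0,0,0,0,0,0.025],[0,0,0,0,0,0.0375],[0,0,0,0,0,0.05],[0,0,0.1,0,0,0.0625],[0,0,0.1,0,0,0.075],[0,0,0.1,0,0,0.0875],[0,0,0.1,0,0,0.1]]' >/dev/null; python3 st.py
python3 -m jog '[[0,0,0,0,0,0.0125],[0,0,0,0,0,0.025],[0,0,0,0,0,0.0375],[0,0,0,0,0,0.05],[0,0,0.1,0,0,0.0625],[0,0,0.1,0,0,0.075],[0,0,0.1,0,0,0.0875],[0,0,0.1,0,0,0.1]]' >/dev/null; python3 st.py
```

```text
STATE 7.98 F [-1.2  3.5  5.8] T [ 0.89   0.295 -0.024] q6 -1.6954 [497.   39.3  64.5] eff6 -0.006
STATE 8.98 F [-1.2  3.6  5.7] T [ 0.89   0.391 -0.043] q6 -1.4956 [497.2  39.3  64.5] eff6 -0.033
STATE 9.98 F [-1.9  4.5  6.3] T [0.898 0.321 0.026] q6 -1.3953 [497.3  39.3  64.5] eff6 -0.055
STATE 10.98 F [-2.3  3.6  7. ] T [0.967 0.364 0.058] q6 -1.2953 [497.4  39.3  64.5] eff6 -0.055
```

```bash
python3 -m jog '[[0,0,0,0,0,0.0125],[0,0,0,0,0,0.025],[0,0,0,0,0,0.0375],[0,0,0,0,0,0.05],[0,0,0,0,0,0.0625],[0,0,0,0,0,0.075],[0,0,0,0,0,0.0875],[0,0,0,0,0,0.1]]' >/dev/null; python3 st.py
python3 -m jog '[[0,0,0,0,0,0.0125],[0,0,0,0,0,0.025],[0,0,0,0,0,0.0375],[0,0,0,0,0,0.05],[0,0,0,0,0,0.0625],[0,0,0,0,0,0.075],[0,0,0,0,0,0.0875],[0,0,0,0,0,0.1]]' >/dev/null; python3 st.py
```

```text
STATE 11.98 F [-1.5  3.4  7.1] T [0.858 0.284 0.045] q6 -1.1954 [497.4  39.2  64.5] eff6 -0.043
STATE 12.98 F [-1.1  4.2  7.4] T [0.857 0.316 0.046] q6 -1.0955 [497.5  39.2  64.5] eff6 -0.02
```

Turned 0.6 rad, still free.

```bash
for i in 1 2; do python3 -m jog '[[0,0,0,0,0,0.0125],[0,0,0,0,0,0.025],[0,0,0,0,0,0.0375],[0,0,0,0,0,0.05],[0,0,0,0,0,0.0625],[0,0,0,0,0,0.075],[0,0,0,0,0,0.0875],[0,0,0,0,0,0.1]]' >/dev/null; python3 st.py; done
```

```text
STATE 13.98 F [-1.3  4.3  7.5] T [0.839 0.207 0.09 ] q6 -0.9955 [497.6  39.2  64.5] eff6 0.012
STATE 14.98 F [-0.5  3.5  7.1] T [0.773 0.251 0.108] q6 -0.8956 [497.7  39.2  64.5] eff6 0.053
```

```bash
for i in 1 2; do python3 -m jog '[[0,0,0,0,0,0.0125],[0,0,0,0,0,0.025],[0,0,0,0,0,0.0375],[0,0,0,0,0,0.05],[0,0,0,0,0,0.0625],[0,0,0,0,0,0.075],[0,0,0,0,0,0.0875],[0,0,0,0,0,0.1]]' >/dev/null; python3 st.py; done
```

```text
STATE 15.98 F [-0.4  3.5  6.5] T [0.78  0.226 0.142] q6 -0.7957 [497.7  39.1  64.5] eff6 0.08
STATE 16.98 F [-1.4  2.9  6.9] T [0.721 0.17  0.164] q6 -0.6959 [497.8  39.   64.5] eff6 0.13
```

```bash
for i in 1 2; do python3 -m jog '[[0,0,0,0,0,0.0125],[0,0,0,0,0,0.025],[0,0,0,0,0,0.0375],[0,0,0,0,0,0.05],[0,0,0,0,0,0.0625],[0,0,0,0,0,0.075],[0,0,0,0,0,0.0875],[0,0,0,0,0,0.1]]' >/dev/null; python3 st.py; done
for i in 1 2 3 4; do python3 -m jog '[[0,0,0,0,0,0]]' >/dev/null; python3 st.py; done
```

```text
STATE 17.98 F [-1.   2.7  6.3] T [0.711 0.155 0.283] q6 -0.596 [497.8  39.   64.5] eff6 0.208
STATE 18.98 F [-1.3  2.7  6.5] T [0.654 0.136 0.374] q6 -0.4961 [497.9  38.9  64.6] eff6 0.25
STATE 19.1 F [-0.9  3.4  7.3] T [0.664 0.155 0.225] q6 -0.4964 [497.9  38.9  64.6] eff6 0.268
STATE 19.23 F [-1.4  3.6  6.8] T [0.721 0.142 0.242] q6 -0.4964 [497.9  38.9  64.6] eff6 0.253
STATE 19.35 F [-1.   3.3  6.9] T [0.667 0.176 0.259] q6 -0.4964 [497.9  38.9  64.6] eff6 0.254
STATE 19.48 F [-0.9  3.3  6.8] T [0.654 0.118 0.262] q6 -0.4964 [497.9  38.9  64.6] eff6 0.254
```

```bash
python3 -m jog '[[0,0,0,0,0,0.0125],[0,0,0,0,0,0.025],[0,0,0,0,0,0.0375],[0,0,0,0,0,0.05],[0,0,0,0,0,0.05],[0,0,0,0,0,0.05]]' >/dev/null; python3 st.py
python3 -m jog '[[0,0,0,0,0,0]]' >/dev/null; python3 st.py
python3 - <<'E'
from h import *
cv2.imwrite("pics/scene3.png",bot.read_camera("scene"))
E
python3 pt.py pics/scene3.png
```

```text
STATE 20.23 F [-0.8  2.9  7.3] T [0.628 0.157 0.244] q6 -0.4464 [497.9  38.9  64.6] eff6 0.275
STATE 20.35 F [-0.1  3.   6.9] T [0.597 0.155 0.239] q6 -0.4464 [497.9  38.9  64.6] eff6 0.275
mark a,r 0.37094911226648974 94.22544720148096 16
white [293.2 247.5] 34 0.3813534860955995 77.56717072227202 85.14140369773301
```

Pointer still on the mark, torque about 0.27 N m read at rest. Release.

```bash
python3 -m jog '[[0,0,0,0,0,0],[0,0,0,0,0,0],[0,0,0,0,0,0],[0,0,0,0,0,0],[0,0,0,0,0,0]]' 40; python3 st.py
python3 -m jog '[[0,0,-20,0,0,0],[0,0,-50,0,0,0],[0,0,-90,0,0,0],[0,0,-130,0,0,0],[0,0,-130,0,0,0],[0,0,-130,0,0,0]]'
python3 - <<'E'
from h import *
im=bot.read_camera("scene")
cv2.imwrite("pics/scene4.png",im)
cv2.imwrite("pics/s4c.png",cv2.resize(im[150:360,150:360],None,fx=2.8,fy=2.8,interpolation=cv2.INTER_CUBIC))
E
python3 pt.py pics/scene4.png
```

```text
t: 21.02
ee_pos: [497.0, 39.0, 63.6]
tcp_rot: [-0.0, -0.259, 0.966, -0.0]
force: [0.4, 0.4, -0.0]
width: 40.3
gripper_force: 0.0
STATE 21.02 F [ 0.4  0.4 -0. ] T [-0.     0.007  0.038] q6 -0.4466 [497.   39.   63.6] eff6 0.001
t: 21.78
ee_pos: [496.8, 39.1, 193.3]
tcp_rot: [-0.0, -0.26, 0.966, 0.0]
force: [-0.6, 0.2, -0.6]
width: 39.9
gripper_force: 0.0
mark a,r 0.37094911226648974 94.22544720148096 16
white [293.2 247.5] 34 0.3813534860955995 77.56717072227202 85.14140369773301
```

View pics/s4c.png

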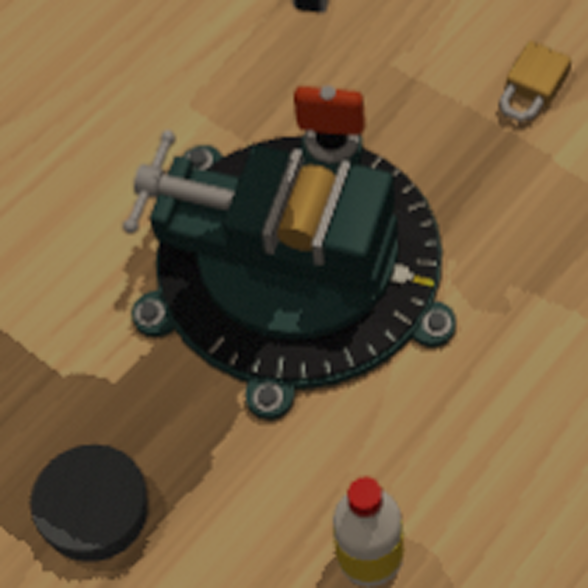

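The pointer meets the yellow mark, the gripper is clear of the knob, and the bottle, tin and padlock have not moved.

```bash
python3 -c "
from rig import bot
print(bot.close_job())"
```

```text
the job is handed in; nothing more can be done
None
```

The job is handed in, with no verdict shown: the clamp was freed, the vise swung until its pointer met the yellow mark, and the knob retightened to a reading of about 0.24–0.28 N m at rest (true value perhaps up to 0.36); the gripper is clear and the bottle, tin and padlock are where they were.

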